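# Screw the vacuum elbow down to face the filter and couple it

### The job

The steel elbow has only been started on the turret's threaded stub: first move the bottle that stands in its swing clear and stand it upright on the bench, leaving the other two bottles and the timer alone. Then screw the elbow down clockwise, pushing its outlet arm round, and stop when the outlet faces the filter's inlet pipe and is level with it (after more than a full turn; one turn too soon it is too high), without turning it past and backing off. Finally slide the grey coupling sleeve fully forward from the inlet pipe over the elbow's outlet.

Things in the scene. Friction and masses are not known exactly. Their poses are not given: they have to be found in the camera images.
- stub (a point): centre of the top of the threaded stub (25 mm across), 60 mm above the bench, on the elbow's turning axis; hidden in the elbow. The stub stands on a grey round turret, 76 mm across at its foot and 27 mm high. Fixed.
- inlet (a point): the mark: centre of the open end of the filter's level inlet pipe (26 mm across), 90 mm above the bench, 94 mm from the stub's axis. Its +x axis points level straight away from the stub along the pipe, +y level, +z up. Fixed.
- filter_top (a point): centre of the top of the filter, 114 mm above the bench: an upright housing 56 mm across (clear bowl, aluminium head, foot 68 mm across). It lies 114 mm behind the inlet's end; a 30 mm boss of the inlet pipe sticks out to 32 mm from its axis. Fixed.
- outlet (a point): centre of the polished steel elbow's open outlet end, 85 mm from the turning axis. Its +x axis points level out of the outlet, away from the stub; +z up. When it faces the inlet on the right turn, the two pipe ends stand 9 mm apart, level within 1 mm.
- arm (a point): point on the axis of the elbow's level arm, 68 mm from the turning axis, where it can be pushed. The arm is 30 mm across out to 58 mm from the axis, has a 35 mm stop bead from 58 to 64 mm, and is a plain 24 mm pipe with a rounded end from 64 to 85 mm. The collar (43 mm across) reaches 60 mm below the arm's axis, the bend 15 mm above it.
- elbow (a joint): turning angle of the elbow in rad, growing clockwise seen from above; each full turn screws it 8 mm down. It starts at 0 to 1.6 and bottoms at 13.2; facing the inlet at its level takes 9.3 to 12.4 rad (1.5 to 2 turns), passing the inlet once 8 mm too high on the way. It turns stiffly (0.12 N m, about 2 N at the arm) and stays where it is left.
- sleeve_flange (a point): centre of the rear face of the coupling sleeve, a grey ribbed tube (44 mm long, 40 mm across, bore 29 mm, 0.1 kg) lying loose on the inlet pipe; at this rear end it has a flange 55 mm across, 6 mm thick. +x along the tube, as the inlet's +x. At first this face is 43 to 49 mm behind the inlet's end, and 30 to 40 mm of bare pipe lies behind it, up to the boss.
- sleeve_mouth (a point): centre of the front mouth of the sleeve, 44 mm in front of its flange face; at first between 1 mm in front of and 5 mm behind the inlet's end. Slid fully forward the mouth meets the elbow's stop bead, covers the outlet pipe by 21 mm, and the flange face is 14 mm behind the inlet's end. It goes over the outlet only when the elbow faces it and is level; otherwise it strikes the outlet's end.
- bottle_amber_mid (a point): centre, half-way up, of a brown round bottle 58 mm across and 115 mm high with a black cap (34 mm across, top 16 mm); loose, about 0.2 kg; +z up. Either this bottle or the blue-capped one stands in the elbow's swing, its axis 78 to 110 mm from the stub's; the other two bottles stand more than 150 mm away.
- wash_bottle_mid (a point): centre, half-way up, of a white round bottle 63 mm across and 150 mm high with a narrow red cap (30 mm across, top 18 mm); loose, about 0.22 kg; +z up. A bystander, never in the swing; leave it alone.
- bottle_blue_cap_mid (a point): centre, half-way up, of a white round bottle 60 mm across and 120 mm high with a blue cap (44 mm across, top 16 mm); loose, about 0.24 kg; +z up. There is room to stand the moved bottle on the strip of bench right of the big metal case (the case is 178 mm high; the strip is 0.30 to 0.36 m to the robot's right, 0.35 to 0.55 m ahead), beside any bottle already there.
- timer_mid (a point): centre, half-way up, of a small white timer 66 x 72 x 18 mm lying loose near the front edge of the bench; leave it alone.

How it is judged (in metres and radians):
On the way, in this order (a step that is already met when the one before it is completed fails the run):
1. the bottle is out of the elbow's swing (every bottle's axis over 120 mm from the stub's) (horizontal distance between each of bottle_amber_mid, wash_bottle_mid, bottle_blue_cap_mid and stub above 0.12 m), for 0.2 s.
2. the elbow stands still, its outlet facing the inlet (within 5 mm sideways) and level with it (within 3 mm), the sleeve still back (y of outlet in the frame of inlet between -0.005 and 0.005 m and z of outlet in the frame of inlet between -0.003 and 0.003 m and horizontal distance between outlet and inlet below 0.02 m and velocity of joint elbow between -0.1 and 0.1 rad/s and x of sleeve_flange in the frame of inlet above 0.036 m), for 0.3 s.
At the end, for the whole second after the job is handed in: the outlet faces the inlet pipe (within 5 mm sideways, 3 mm in height), the sleeve sits round both pipes, fully forward to within 4 mm (its flange face at most 18 mm behind the inlet's end), and all three bottles stand upright on the bench with their axes more than 120 mm from the stub's (all of step 1 and y of outlet in the frame of inlet between -0.005 and 0.005 m and z of outlet in the frame of inlet between -0.003 and 0.003 m and horizontal distance between outlet and inlet below 0.02 m and x of sleeve_flange in the frame of inlet between 0.006 and 0.018 m and y of sleeve_mouth in the frame of inlet between -0.006 and 0.006 m and z of sleeve_mouth in the frame of inlet between -0.006 and 0.006 m and angle between each of bottle_amber_mid, wash_bottle_mid, bottle_blue_cap_mid's own z axis and vertical below 0.15 rad and height (world z) of bottle_amber_mid between 0.0495 and 0.0655 m and height (world z) of wash_bottle_mid between 0.067 and 0.083 m and height (world z) of bottle_blue_cap_mid between 0.052 and 0.068 m); the robot touches nothing.
It fails at once if the elbow is turned more than about 20 degrees past the inlet on the last turn (y of outlet in the frame of inlet below -0.03 m and x of outlet in the frame of inlet above -0.09 m and z of outlet in the frame of inlet below 0.003 m).
It fails at once if a bottle is knocked over (tipped more than 57 degrees) (angle between any of bottle_amber_mid, wash_bottle_mid, bottle_blue_cap_mid's own z axis and vertical above 1 rad).
It fails at once if more than one bottle is moved (40 mm) (distance of each of bottle_amber_mid, wash_bottle_mid from where it was at the start of the episode above 0.04 m or distance of each of bottle_amber_mid, bottle_blue_cap_mid from where it was at the start of the episode above 0.04 m or distance of each of wash_bottle_mid, bottle_blue_cap_mid from where it was at the start of the episode above 0.04 m).
It fails at once if the timer is moved (20 mm) (distance of timer_mid from where it was at the start of the episode above 0.02 m).
It also fails if it takes over 70 s, if anything falls off the work surface, if the arm or the gripper's body presses on something with over 40 N, if the wrist force passes 120 N, or if a joint passes its speed limit or range.

### The arm

A 6-joint arm with a two-finger parallel gripper is mounted at the origin on a cart in front of the work surface, level with it; the furniture and walls round the work are solid. World frame = base frame: x ahead of the robot, y to its left, z up, the work surface at z = 0. Lengths are in mm, angles in rad, forces in N, time in s.
With the tool pointing down it reaches from about 250 to 775 mm from the base axis. Payload 4 kg.
Tool frame: the origin (TCP) lies at the very end of the fingers, on their centre line; the grasp point (between the pads) lies 19 mm behind it; z points along the fingers, y is the line along which they close (so a half turn about z gives the same grasp; the last joint's range is limited). The gripper opens to 85 mm and grips with 20 to 120 N. Pads are 22 mm wide; open, the fingers measure 114 mm over their backs; the gripper's body (76 mm by 85 mm) begins 54 mm behind the grasp point. The pads swing forward as they close: fully open they stand 13 mm farther back than shut.
Start: joints at [-1.349, 0.087, 1.371, -0, 1.684, -0.103], TCP at [175.513, -521.261, 231.341] pointing down, gripper open.
Joint ranges: [-3.1, 3.1], [-0.76, 2.03], [0.27, 2.55], [-1.08, 4.22], [0.17, 2.65], [-2.57, 2.57]. Speed limits (rad/s): [2.79, 2.79, 3.14, 3.14, 3.14, 3.14].

### API

Orientations are given as a unit quaternion [w, x, y, z].
In Python, from rig import * gives the robot as it stands.
- The arm moves only by the shell command python3 -m jog 'ROWS'. ROWS is JSON, a list that holds one entry, the list of rows, each a list of 5 numbers: the shift along the tool's x, y, z in cm, then the turn about the tool's z in degrees, then the finger opening in cm, from 0 to 8.54. In form: [[[tx, ty, tz, yaw, gripper], ...]]. A call has exactly 8 rows; each row shifts and turns the commanded pose from where the row before left it, along the tool's axes as they then stand; what a row does not reach is not made up. A row lasts 1/8 s, in which the tool goes at most 62.5 mm and 10.7 degrees, less where a joint would pass 70% of its speed; a pose out of reach is approached as far as the arm can. A call with a gripper value outside its range is refused whole. The fingers move at their own pace and stop on an object; the grip force is fixed at half the most. Time passes only in rows, so rows that do not move let the fingers close, or fill a call up. It gives the time, the measured TCP pose, the force, the opening and the grip force at its end, in the units of the state.
- get_state(): the state, without advancing time (a new reading comes with each control period).
- capture(name): name is "scene" or "side" or "wrist"; returns a dict with "img" (400x640x3 uint8, red, green, blue), "fx", "fy", "cx", "cy" (pixels), "R" (3x3) and "t" (3): a world point X has camera coordinates R X + t. Camera axes: x right, y down, z forward; pixel columns grow to the right and rows downward; lengths in mm; the calibration is good to about 2 mm. A picture is of the moment at which its call begins. There is no depth.
- hand_in(): hands the job in; it is judged then, once.
The state is a dict: "time": time; "joints": joint angles; "joint_velocities": joint speeds; "effort": joint torques, N m; "ee_pos": TCP position; "tcp_rot": TCP orientation; "ft_force": force on the tool from outside, world axes, zero at the start; "wrist_torque": the same for the moment, N m; "gripper_width": finger opening in mm; "finger_force": force on a finger pad.
Only numpy, scipy, OpenCV 4.12 (cv2) and the standard library are available. Lean on these libraries where they do the work, as an engineer would, in place of code of your own. Each camera call takes 0.05 s, during which the arm holds its last target. There are 200 camera calls.

## Working session

There is one attempt and no reset: what is moved stays moved. The work goes in short steps, Python scripts to look and compute and a shell command to move; the robot and the scene stay as the last step left them, time stands still between calls to the robot, and variables do not carry over. Pictures are saved under pics/ and viewed, at most 10 in all, crops included, and the job is handed in when it is done.

```bash
ls; mkdir -p pics; python3 - <<'E'
from rig import *
import cv2,numpy as np
s=get_state();print(s)
for n in ["scene","side","wrist"]:
    c=capture(n);cv2.imwrite(f"pics/{n}0.png",c["img"][:,:,::-1]);print(n,c["fx"],c["cx"],c["cy"],(-np.array(c["R"]).T@c["t"]).round(), np.array(c["R"]).round(2).tolist())
E
```

```text
pics
{'time': 0.0, 'joints': array([-1.34910194e+00,  8.79803418e-02,  1.37227498e+00, -1.71335252e-05,
        1.68361028e+00, -1.03099773e-01]), 'joint_velocities': array([ 5.38748834e-04,  1.65987733e-03,  1.02408330e-03,  5.29779061e-04,
       -1.60052123e-03, -3.26503512e-05]), 'effort': array([ 2.76192135e-03, -3.51866949e+01, -3.13267601e+01,  1.73768544e-04,
        1.08200006e-02, -2.20353911e-06]), 'ee_pos': array([ 175.39127188, -520.75149187,  230.11477149]), 'tcp_rot': array([-1.13397378e-03,  9.86842066e-01,  1.61683162e-01, -7.58488978e-05]), 'ft_force': array([-0.78610122, -0.33134935,  0.21764867]), 'wrist_torque': array([-0.00278214, -0.00913089,  0.02469216]), 'finger_force': 0.0, 'gripper_width': 85.36399130607202}
scene 503.99257153648637 320.34158087655305 198.42980056878758 [-305. 1123.  876.] [[-0.79, -0.61, -0.0], [-0.31, 0.41, -0.86], [0.53, -0.68, -0.51]]
side 454.73171311240435 316.8248486459406 197.75461478671983 [ 286. -954.  932.] [[0.97, -0.23, -0.02], [-0.16, -0.6, -0.78], [0.17, 0.77, -0.62]]
wrist 343.95777674582104 321.5228383012911 200.10612724178412 [ 238. -501.  372.] [[0.32, -0.95, -0.0], [-0.91, -0.31, 0.27], [-0.25, -0.08, -0.96]]
```

View pics/scene0.png

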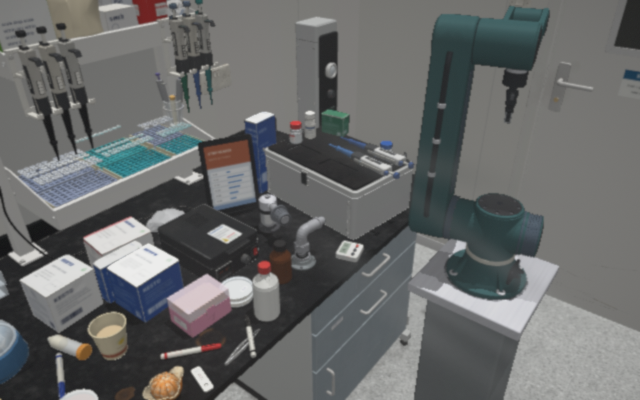

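View pics/side0.png

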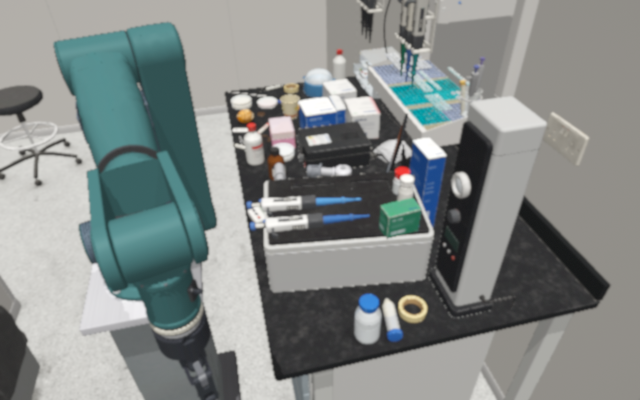

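```bash
python3 - <<'E'
import cv2,numpy as np
a=cv2.imread("pics/scene0.png")[185:305,240:370];b=cv2.imread("pics/side0.png")[120:220,240:380]
a=cv2.resize(a,None,fx=3,fy=3,interpolation=2);b=cv2.resize(b,None,fx=2.85,fy=2.85,interpolation=2)
m=np.zeros((360,800,3),np.uint8);m[:360,:390]=a;m[:285,395:395+399]=b[:285];cv2.imwrite("pics/m1.png",m)
E
```

```text
(no output)
```

View pics/m1.png

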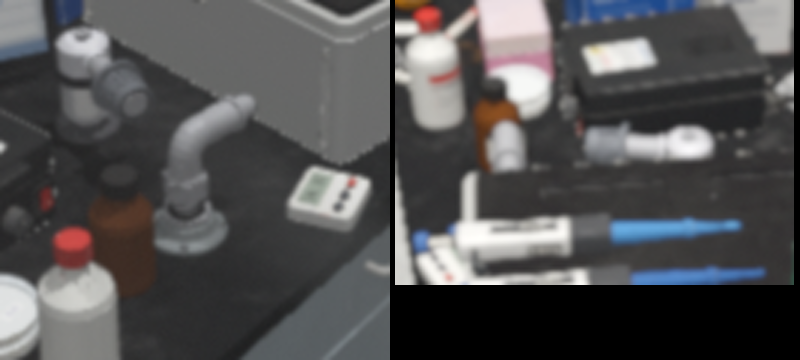

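```bash
cat > h.py <<'E'
from rig import *
import cv2,numpy as np,json
def ray(c,u,v,z):
    R=np.array(c["R"]);t=np.array(c["t"]);o=-R.T@t
    d=R.T@np.array([(u-c["cx"])/c["fx"],(v-c["cy"])/c["fy"],1]);return (o+d*(z-o[2])/d[2]).round(1)
def proj(c,X):
    p=np.array(c["R"])@X+np.array(c["t"]);return (np.array([c["fx"]*p[0],c["fy"]*p[1]])/p[2]+[c["cx"],c["cy"]]).round(1)
E
python3 - <<'E'
from h import *
c=capture("scene");d=capture("side")
f=lambda x,y:(240+x/3,185+y/3)
g=lambda x,y:(240+(x-395)/2.85,120+y/2.85)
for n,p,z in [("amber",(120,170),115),("filt",(82,37),114),("wash",(72,235),150),("turret",(190,232),10),("tip",(250,102),110),("bend",(188,125),110),("timer",(330,200),18)]:print(n,ray(c,*f(*p),z))
for n,p,z in [("amber",(493,83),115),("filt",(690,135),114),("wash",(427,17),150),("tip",(507,145),110),("mouth",(588,142),90)]:print('s',n,ray(d,*g(*p),z))
print(ray(d,370,302,120),ray(d,277,385,178))
for n in [(268,260,178),(268,290,178),(345,265,178),(430,240,178)]:print(n,ray(d,*n))
E
```

```text
amber [429.4 345.4 115. ]
filt [610.8 197.8 114. ]
wash [367.8 468.2 150. ]
turret [413.9 272.4  10. ]
tip [410.2 185.7 110. ]
bend [431.7 250.3 110. ]
timer [333.2 162.2  18. ]
s amber [428.7 344.3 115. ]
s filt [622.9 181.6 114. ]
s wash [368.6 458.8 150. ]
s tip [424.2 221.6 110. ]
s mouth [517.5 231.8  90. ]
[ 532.7 -347.   120. ] [ 298.7 -523.1  178. ]
(268, 260, 178) [ 328.4 -218.9  178. ]
(268, 290, 178) [ 315.3 -306.1  178. ]
(345, 265, 178) [ 494. -278.  178.]
(430, 240, 178) [ 710.9 -251.4  178. ]
```

```bash
python3 -m jog '[[[0,0,-5,-9,8.5],[0,0,-5,-9,8.5],[0,0,-2,-9,8.5],[0,0,0,-9,8.5],[0,0,0,-9,8.5],[0,0,0,-9,8.5],[0,0,0,-9,8.5],[0,0,0,-9,8.5]]]'
python3 - <<'E'
from h import *
c=capture("scene");d=capture("side")
print("bench edge",[ray(c,*p,0) for p in [(370,265),(320,305)]])
print("case corner bottom",ray(c,240+340/3,185+160/3,0),"case right",ray(d,345,285,0),"blackbox",ray(d,305,165.6,0),ray(c,262,255,0))
E
```

```text
time: 1.25
ee_pos: [175.5, -521.2, 351.1]
tcp_rot: [-0.0, 0.701, 0.713, 0.0]
ft_force: [-0.0, -0.1, -0.7]
gripper_width: 85.2
finger_force: 0.0
bench edge [array([267.1, 159. ,  -0. ]), array([279.2, 371.1,   0. ])]
case corner bottom [376.7  81.2   0. ] case right [ 523.  -187.5    0. ] blackbox [538.5 387.2   0. ] [537.9 308.4   0. ]
```

```bash
python3 -m jog '[[[5.5,1.5,0,0,8.5],[5.5,1.5,0,0,8.5],[5.5,1.5,0,0,8.5],[5.5,1.5,0,0,8.5],[5.5,1.5,0,0,8.5],[5.5,1.5,0,0,8.5],[5.5,1.5,0,0,8.5],[5.5,1.5,0,0,8.5]]]'
python3 -m jog '[[[5.5,1.5,0,0,8.5],[5.5,1.5,0,0,8.5],[5.5,1.5,0,0,8.5],[5.5,1.5,0,0,8.5],[5.5,1.5,0,0,8.5],[2.5,1,0,0,8.5],[0,0,0,0,8.5],[0,0,0,0,8.5]]]'
python3 - <<'E'
from h import *
c=capture("wrist");cv2.imwrite("pics/w1.png",c["img"][:,:,::-1]);s=get_state();print(s["ee_pos"],s["joints"])
for n,X in dict(stub=(418,265,60),tur=(418,265,0),amber=(429,345,115),filt=(615,190,114),wash=(368,465,150)).items():print(n,proj(c,np.array(X)))
E
```

```text
time: 2.35
ee_pos: [290.7, -78.3, 351.5]
tcp_rot: [0.001, 0.705, 0.709, 0.0]
ft_force: [0.7, -0.3, 0.0]
gripper_width: 84.5
finger_force: 0.0
time: 3.35
ee_pos: [372.4, 220.3, 351.4]
tcp_rot: [0.0, 0.704, 0.71, -0.0]
ft_force: [0.3, -0.6, 0.1]
gripper_width: 85.2
finger_force: 0.0
[372.44976485 220.00694841 351.59146424] [ 4.02676522e-01 -1.66896848e-01  1.37926598e+00 -4.82075249e-04
  1.92890855e+00  3.94011206e-01]
stub [360.  123.8]
tur [355.4 121.6]
amber [379.9  46.2]
filt [535.2 195.5]
wash [ 321.1 -119.3]
```

View pics/w1.png

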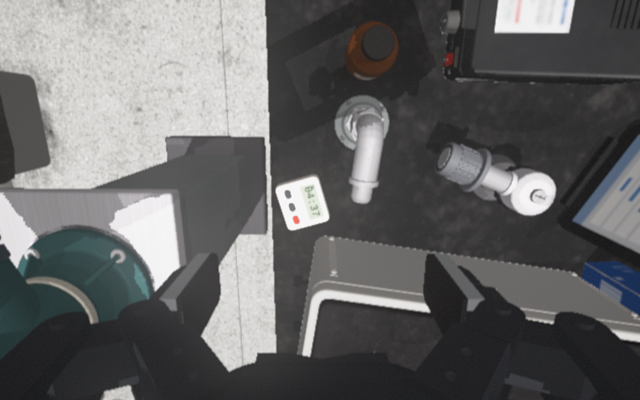

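```bash
python3 - <<'E'
from h import *
c=capture("wrist")
for n,p,z in [("amber",(379,42),115),("tur0",(362,123),5),("tur27",(362,123),27),("outlet",(362,200),102),("bead",(365,184),102),("filt",(535,195),114),("mouthc",(451,160),90),("caseL",(320,237),178),("caseL2",(580,272),178),("timer",(302,203),18),("benchedge",(268,100),0),("bbox",(443,80),60),("tablet",(560,220),100)]:print(n,ray(c,*p,z))
# turret/elbow zoom masks
im=c["img"];z=cv2.resize(im[85:230,320:570],None,fx=3.2,fy=3.2,interpolation=2);cv2.imwrite("pics/w1z.png",z[:,:,::-1])
E
```

```text
amber [428.1 348.8 115. ]
tur0 [427.  263.2   5. ]
tur27 [424.4 264.2  27. ]
outlet [419.5 179.  102. ]
bead [422.1 198.4 102. ]
filt [615.  190.2 114. ]
mouthc [523.9 225.7  90. ]
caseL [370.3 161.7 178. ]
caseL2 [633.4 126.7 178. ]
timer [343.9 150.6  18. ]
benchedge [296.7 292.6   0. ]
bbox [515.2 316.9  60. ]
tablet [659.7 155.9 100. ]
```

View pics/w1z.png

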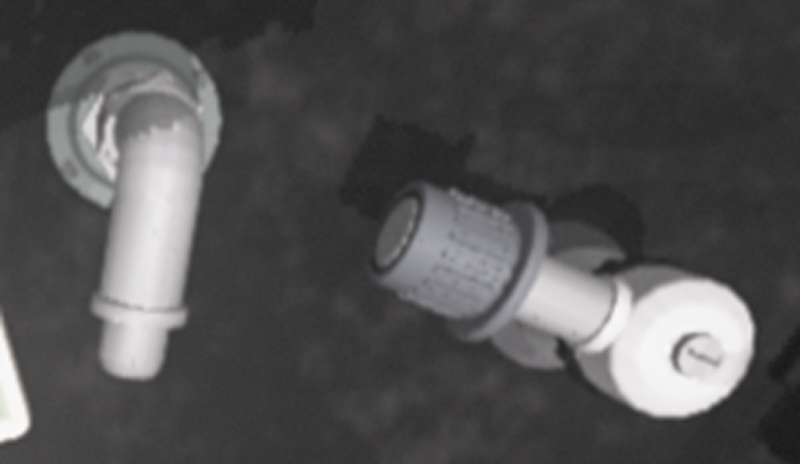

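```bash
python3 -m jog '[[[4.2,1.9,0,0,8.5],[4.2,1.9,0,0,8.5],[4.2,1.9,0,0,8.5],[0,0,-0,0,8.5],[0,0,6,0,8.5],[0,0,6,0,8.5],[0,0,6,0,8.5],[0,0,4.5,0,8.5]]]'
python3 - <<'E'
from h import *
c=capture("wrist");s=get_state();print(s["ee_pos"],s["ft_force"])
hsv=cv2.cvtColor(c["img"],cv2.COLOR_RGB2HSV)
m=((hsv[...,0]<15)&(hsv[...,1]>120)&(hsv[...,2]>30)).astype(np.uint8);m=cv2.morphologyEx(m,cv2.MORPH_OPEN,np.ones((3,3)))
for k in cv2.findContours(m,0,2)[0]:
    if cv2.contourArea(k)>150:print(cv2.boundingRect(k),cv2.contourArea(k))
for z,r in((115,17),(60,29)):
  for dx in(-r,r):print(z,proj(c,np.array((428.5+dx,347,z))))
cv2.imwrite("pics/w2.png",c["img"][:,:,::-1])
E
```

```text
time: 4.45
ee_pos: [427.5, 345.1, 124.4]
tcp_rot: [0.0, 0.704, 0.71, -0.001]
ft_force: [1.0, 0.9, -0.2]
gripper_width: 85.0
finger_force: 0.0
[424.25175054 342.97982744 117.53325592] [-1.66137683 -2.29234992 -3.77431366]
(459, 197, 18, 23) 248.0
(277, 152, 96, 89) 4318.0
(217, 0, 50, 51) 239.5
115 [290.8 245.8]
115 [362.6 246.5]
60 [279.3 211.1]
60 [371.7 212. ]
```

View pics/w2.png

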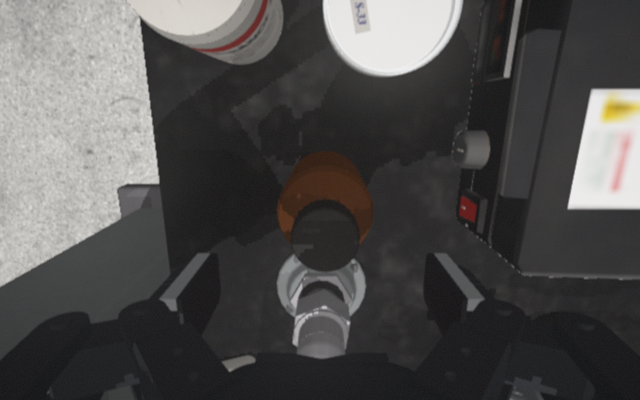

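```bash
python3 - <<'E'
from h import *
s=get_state();print(s["ee_pos"],s["ft_force"])
c=capture("wrist")
print(ray(c,155,150,0),ray(c,165,230,0),"cap",ray(c,325,235,115),get_state()["ee_pos"])
E
python3 -m jog '[[[0.6,0.2,2,0,8.5],[0,0,3,0,8.5],[0,0,2,0,8.5],[0,0,0,0,8.5],[0,0,0,0,3],[0,0,0,0,3],[0,0,0,0,3],[0,0,0,0,3]]]'
```

```text
[424.25175054 342.97982744 117.53325592] [-1.66137683 -2.29234992 -3.77431366]
[295.3 374.5   0. ] [295.6 310.    0. ] cap [424.3 353.2 115. ] [424.81349591 343.49057857 120.55969309]
time: 5.55
ee_pos: [431.7, 354.6, 59.6]
tcp_rot: [0.0, 0.703, 0.711, 0.003]
ft_force: [-0.1, 0.1, 6.3]
gripper_width: 53.9
finger_force: 63.3
```

```bash
python3 -m jog '[[[0,0,-1,0,3],[0,0,-1,0,3],[0.4,-2,0,0,3],[0.4,-2.5,0,0,3],[0.4,-2.5,0,0,3],[0.4,-2,0,0,3],[0,0,0,0,3],[0,0,0,0,3]]]'
python3 - <<'E'
from h import *
c=capture("wrist");s=get_state();print(s["ee_pos"],s["ft_force"],s["gripper_width"])
print([ray(c,*p,0) for p in [(155,150)]],"stub",proj(c,np.array((423,265.5,10))))
cv2.imwrite("pics/w3.png",c["img"][:,:,::-1])
E
```

```text
time: 6.55
ee_pos: [340.2, 368.7, 76.5]
tcp_rot: [0.0, 0.703, 0.711, 0.0]
ft_force: [0.3, 0.5, -1.5]
gripper_width: 54.0
finger_force: 63.7
[340.52847194 368.63756223  76.45526087] [ 0.0055159   0.47587703 -1.62289577] 54.4751019981858
[array([233. , 406.4,   0. ])] stub [437.  352.4]
```

View pics/w3.png

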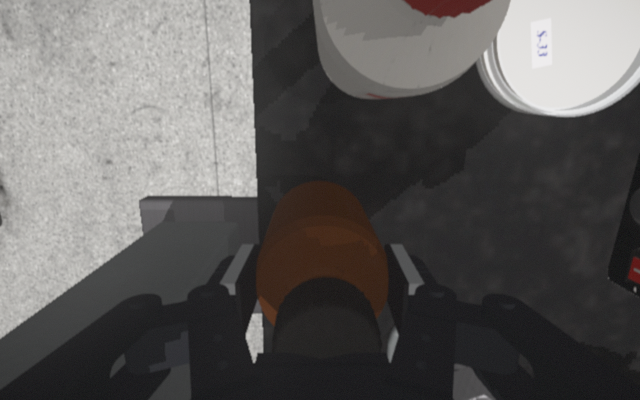

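```bash
python3 -m jog '[[[0,0,1,0,3],[0,0,0.4,0,3],[0,0,0.2,0,3],[0,0,0.1,0,3],[0,0,0,0,3],[0,0,0,0,3],[0,0,0,0,3],[0,0,0,0,3]]]'
```

```text
time: 7.6
ee_pos: [340.1, 368.6, 59.8]
tcp_rot: [0.0, 0.703, 0.711, 0.0]
ft_force: [-3.0, -1.7, 5.2]
gripper_width: 53.8
finger_force: 64.3
```

```bash
python3 -m jog '[[[0,0,0,0,8.5],[0,0,0,0,8.5],[0,0,0,0,8.5],[0,0,0,0,8.5],[0,0,-3,0,8.5],[0,0,-5,0,8.5],[0,0,-6,0,8.5],[0,0,0,0,8.5]]]'
python3 -m jog '[[[-3,2.5,0,0,0],[-4,3.3,0,0,0],[-4,3.3,0,0,0],[-3.7,3.3,0,0,0],[0,0,0,0,0],[0,0,0,0,0],[0,0,0,0,0],[0,0,0,0,0]]]'
python3 - <<'E'
from h import *
for n in("scene","side"):
    c=capture(n);cv2.imwrite(f"pics/{n}1.png",c["img"][:,:,::-1])
    hsv=cv2.cvtColor(c["img"],cv2.COLOR_RGB2HSV)
    m=((hsv[...,0]<15)&(hsv[...,1]>120)&(hsv[...,2]>30)&(hsv[...,2]<170)).astype(np.uint8)
    print(n,proj(c,np.array((340,369,45))),[cv2.boundingRect(k) for k in cv2.findContours(m,0,2)[0] if cv2.contourArea(k)>60])
w=capture("wrist");cv2.imwrite("pics/w4.png",w["img"][:,:,::-1])
s=get_state();print(s["ee_pos"],s["gripper_width"],"stub",proj(w,np.array((423,265.5,5))),"foot",[proj(w,np.array((423+38*a,265.5+38*b,3))).tolist() for a,b in((1,0),(-1,0),(0,1))])
P=lambda a:56*np.array([np.sin(np.radians(a)),np.cos(np.radians(a))])
for i in range(24):
    a=-50-15*i;print(i,((P(a-15)-P(a))/10).round(2).tolist(),end=' ')
    if i%8==7:print()
E
```

```text
time: 8.6
ee_pos: [342.6, 370.8, 206.1]
tcp_rot: [0.001, 0.703, 0.711, 0.007]
ft_force: [-0.4, 0.8, -0.9]
gripper_width: 85.1
finger_force: 0.0
time: 9.6
ee_pos: [464.9, 223.8, 199.3]
tcp_rot: [-0.0, 0.703, 0.712, -0.0]
ft_force: [0.4, 0.6, -0.7]
gripper_width: -0.2
finger_force: 0.0
scene [301.5 281.1] [(294, 268, 20, 13), (204, 140, 46, 28), (133, 0, 33, 23)]
side [249.5 166.3] [(240, 156, 18, 26)]
[465.25731152 223.4731358  199.4186622 ] -0.4875669356245163 stub [279.7 131.1] foot [[319.2, 131.5], [240.6, 130.3], [279.2, 89.7]]
0 [-0.79, -1.23] 1 [-0.44, -1.39] 2 [-0.06, -1.46] 3 [0.32, -1.43] 4 [0.68, -1.3] 5 [0.99, -1.08] 6 [1.23, -0.79] 7 [1.39, -0.44] 
8 [1.46, -0.06] 9 [1.43, 0.32] 10 [1.3, 0.68] 11 [1.08, 0.99] 12 [0.79, 1.23] 13 [0.44, 1.39] 14 [0.06, 1.46] 15 [-0.32, 1.43] 
16 [-0.68, 1.3] 17 [-0.99, 1.08] 18 [-1.23, 0.79] 19 [-1.39, 0.44] 20 [-1.46, 0.06] 21 [-1.43, -0.32] 22 [-1.3, -0.68] 23 [-1.08, -0.99]
```

View pics/w4.png

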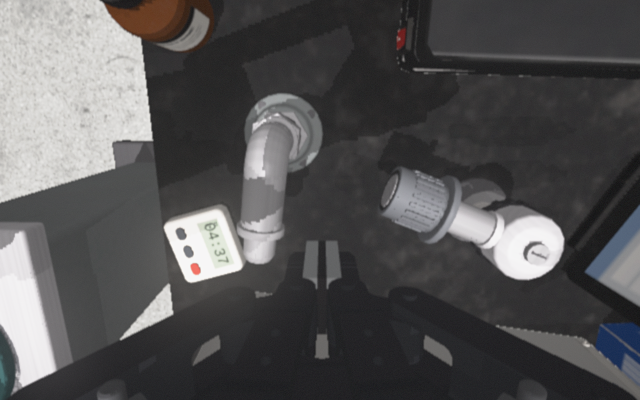

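```bash
python3 -m jog '[[[-0.2,-0.3,3,0,0],[0,0,4,0,0],[0,0,2.5,0,0],[0,0,0.9,0,0],[0,0,0,0,0],[0,0,0,0,0],[-0.8,-1.25,0,0,0],[-0.45,-1.4,0,0,0]]]'
python3 -m jog '[[[-0.05,-1.45,0.04,0,0],[0.3,-1.45,0.04,0,0],[0.7,-1.3,0.04,0,0],[1,-1.1,0.03,0,0],[1.25,-0.8,0.03,0,0],[1.4,-0.45,0.03,0,0],[1.45,-0.05,0.03,0,0],[1.45,0.3,0.03,0,0]]]'
python3 - <<'E'
from h import *
c=capture("wrist");s=get_state();print(s["ee_pos"],s["ft_force"])
cv2.imwrite("pics/w5.png",c["img"][:,:,::-1])
E
```

```text
time: 10.75
ee_pos: [436.9, 208.0, 96.5]
tcp_rot: [0.001, 0.704, 0.711, 0.002]
ft_force: [3.3, 0.3, 0.8]
gripper_width: 0.2
finger_force: 1.3
time: 11.75
ee_pos: [371.2, 282.6, 91.8]
tcp_rot: [-0.0, 0.703, 0.711, -0.002]
ft_force: [-0.6, -3.1, 0.7]
gripper_width: -0.3
finger_force: 1.4
[371.6715654  284.46897901  91.90799316] [-0.73170818 -0.21680071  1.00484142]
```

View pics/w5.png

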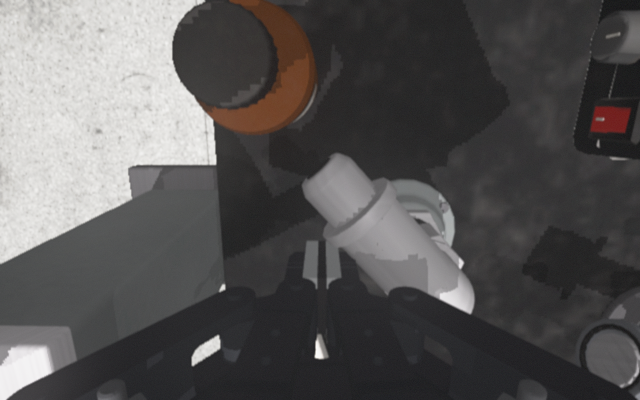

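```bash
python3 -m jog '[[[1.3,0.7,0.03,0,0],[1.1,1,0.03,0,0],[0.8,1.25,0.03,0,0],[0.45,1.4,0.03,0,0],[0.05,1.45,0.03,0,0],[-0.3,1.45,0.03,0,0],[-0.7,1.3,0.03,0,0],[-1,1.1,0.03,0,0]]]'
python3 -m jog '[[[-1.25,0.8,0.03,0,0],[-1.4,0.45,0.03,0,0],[-1.45,0.05,0.03,0,0],[-1.45,-0.3,0.03,0,0],[-1.3,-0.7,0.03,0,0],[-1.1,-1,0.03,0,0],[-0.8,-1.25,0.03,0,0],[-0.45,-1.4,0.03,0,0]]]'
python3 -m jog '[[[-0.05,-1.45,0.03,0,0],[0.3,-1.45,0.03,0,0],[0.7,-1.3,0.03,0,0],[1,-1.1,0.03,0,0],[1.25,-0.8,0.03,0,0],[1.4,-0.45,0.03,0,0],[1.45,-0.05,0.03,0,0],[1.45,0.3,0.03,0,0]]]'
```

```text
time: 12.8
ee_pos: [469.4, 299.9, 89.9]
tcp_rot: [-0.0, 0.703, 0.711, -0.0]
ft_force: [-2.6, 1.5, -0.6]
gripper_width: -0.1
finger_force: 1.2
time: 13.8
ee_pos: [435.7, 207.2, 87.9]
tcp_rot: [0.001, 0.703, 0.711, 0.0]
ft_force: [3.4, 0.3, 0.3]
gripper_width: -0.0
finger_force: 1.3
time: 14.8
ee_pos: [371.2, 282.6, 84.6]
tcp_rot: [-0.0, 0.703, 0.711, -0.002]
ft_force: [-0.5, -3.6, 0.5]
gripper_width: 0.1
finger_force: 1.4
```

```bash
python3 -m jog '[[[1.3,0.7,0.03,0,0],[1.1,1,0.03,0,0],[0.8,1.25,0.03,0,0],[0.45,1.4,0.03,0,0],[0.05,1.45,0.03,0,0],[-0.3,1.45,0.03,0,0],[-0.7,1.3,0.03,0,0],[0,0,0,0,0]]]'
python3 - <<'E'
from h import *
c=capture("wrist");s=get_state();print(s["ee_pos"],s["ft_force"])
cv2.imwrite("pics/w6.png",c["img"][:,:,::-1])
E
```

```text
time: 15.8
ee_pos: [459.5, 309.5, 83.4]
tcp_rot: [0.001, 0.704, 0.71, 0.001]
ft_force: [0.6, 0.2, -0.2]
gripper_width: 0.1
finger_force: 0.0
[459.19182579 309.78446866  83.62176504] [ 0.61219468 -0.4494351   0.15837725]
```

View pics/w6.png

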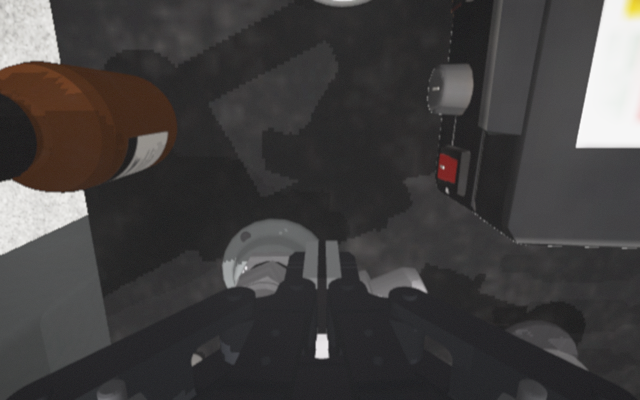

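```bash
python3 -m jog '[[[0.5,0.2,0,0,0],[0,0,-4,0,0],[0,0,-6,0,0],[0,0,-3.5,0,0],[-6,-0.5,0,0,0],[-6,-0.5,0,0,0],[0,0,0,0,0],[0,0,0,0,0]]]'
cat > m.py <<'E'
from h import *
def prof(g,c,S,r,z=91,a0=-75,a1=60,n=0.25):
    A=np.arange(a0,a1,n);P=np.array([S+r*np.array([np.cos(t),np.sin(t)]) for t in np.radians(A)])
    uv=np.array([proj(c,np.array((x,y,z))) for x,y in P]).astype(np.float32)
    return A,cv2.remap(g,uv[:,0].reshape(1,-1),uv[:,1].reshape(1,-1),1)[0]
def segs(A,v,th):
    b=np.r_[0,(v>th).astype(int),0];d=np.diff(b);return [(float(A[i]),float(A[min(j,len(A)-1)])) for i,j in zip(np.where(d==1)[0],np.where(d==-1)[0]) if j-i>6]
E
python3 - <<'E'
from m import *
c=capture("wrist");s=get_state();print(s["ee_pos"],s["ft_force"])
cv2.imwrite("pics/w7.png",c["img"][:,:,::-1]);np.save("w7.npy",c)
g=cv2.GaussianBlur(cv2.cvtColor(c["img"],cv2.COLOR_RGB2GRAY),(3,3),0)
S=np.array([425.5,264.5])
for r in(50,70,76,82,105,115,150,156,160,208):
    A,v=prof(g,c,S,r);print(r,int(np.median(v)),v.max(),[(a,b,(a+b)/2,round((b-a)*np.pi/180*r,1)) for a,b in segs(A,v,(int(np.median(v))+int(v.max()))//2)],v[::20].tolist())
E
```

```text
time: 16.85
ee_pos: [451.2, 195.7, 218.8]
tcp_rot: [0.0, 0.703, 0.711, 0.001]
ft_force: [-0.4, 0.8, 0.3]
gripper_width: 0.0
finger_force: 0.0
[451.12508443 196.1382959  218.62466568] [-0.11916164  0.73465618 -0.34060326]
50 55 157 [(7.75, 39.75, 23.75, 27.9)] [56, 58, 56, 55, 53, 56, 54, 54, 56, 55, 48, 47, 48, 51, 52, 51, 62, 120, 134, 148, 156, 138, 137, 91, 53, 60, 54]
70 52 151 [(15.25, 32.75, 24.0, 21.4)] [53, 52, 59, 53, 51, 54, 53, 48, 49, 55, 53, 52, 45, 47, 55, 49, 44, 45, 101, 133, 149, 127, 43, 40, 38, 39, 38]
76 50 150 [(15.75, 32.25, 24.0, 21.9)] [52, 52, 52, 51, 51, 52, 52, 52, 57, 49, 50, 50, 57, 45, 48, 48, 45, 44, 84, 131, 147, 123, 40, 38, 38, 37, 36]
82 49 142 [(16.75, 31.25, 24.0, 20.8)] [53, 52, 53, 56, 53, 50, 52, 52, 51, 49, 49, 48, 41, 42, 43, 45, 43, 42, 48, 125, 139, 120, 39, 39, 38, 36, 36]
105 50 148 [(-31.75, -15.5, -23.625, 29.8)] [54, 50, 52, 51, 51, 55, 55, 56, 55, 125, 139, 107, 99, 41, 40, 41, 39, 39, 39, 42, 34, 70, 54, 36, 0, 0, 0]
115 51 161 [(-32.0, -19.75, -25.875, 24.6)] [66, 53, 51, 52, 51, 55, 52, 56, 55, 127, 135, 108, 95, 43, 40, 51, 39, 38, 40, 43, 32, 49, 59, 0, 0, 0, 0]
150 51 178 [(-27.75, -16.5, -22.125, 29.5)] [95, 38, 50, 51, 52, 54, 55, 59, 64, 56, 165, 170, 73, 51, 56, 52, 50, 52, 49, 31, 60, 0, 0, 0, 0, 0, 0]
156 51 219 [(-25.75, -17.25, -21.5, 23.1)] [37, 38, 63, 52, 55, 60, 58, 58, 65, 59, 185, 209, 73, 43, 52, 50, 52, 47, 50, 32, 59, 0, 0, 0, 0, 0, 0]
160 52 219 [(-25.75, -17.25, -21.5, 23.7)] [38, 38, 109, 51, 58, 57, 65, 62, 66, 68, 183, 207, 77, 45, 58, 48, 51, 49, 42, 32, 58, 0, 0, 0, 0, 0, 0]
208 44 244 [(-28.25, -14.25, -21.25, 50.8)] [35, 36, 39, 42, 36, 105, 58, 53, 53, 61, 243, 243, 217, 60, 49, 44, 48, 49, 31, 56, 0, 0, 0, 0, 0, 0, 0]
```

```bash
python3 -m jog '[[[6,0.5,0,0,0],[6,0.5,0,0,0],[0,0,3.5,0,0],[0,0,6,0,0],[0,0,4,0,0],[0,0,0,0,0],[-0.5,-0.2,0,0,0],[-0.65,0.7,0,0,0]]]'
python3 -m jog '[[[-0.4,0.3,0,0,0],[-0.4,0.3,0,0,0],[-0.4,0.25,0,0,0],[-0.45,0.25,0,0,0],[-0.45,0.15,0,0,0],[-0.45,0.1,0,0,0],[-0.3,0.05,0,0,0],[0,0,0,0,0]]]'
```

```text
time: 17.9
ee_pos: [465.3, 305.1, 86.0]
tcp_rot: [-0.0, 0.703, 0.711, 0.002]
ft_force: [-2.4, 1.6, 0.1]
gripper_width: -0.1
finger_force: 1.2
time: 18.9
ee_pos: [479.1, 275.0, 83.1]
tcp_rot: [0.0, 0.703, 0.711, -0.0]
ft_force: [-0.4, 1.6, 0.1]
gripper_width: 0.1
finger_force: 0.6
```

```bash
python3 -m jog '[[[0.6,0.1,0,0,0],[0,0,-4,0,0],[0,0,-6,0,0],[0,0,-3.5,0,0],[-5,-1,0,0,0],[-5,-1,0,0,0],[0,-0.5,0,0,0],[0,0,0,0,0]]]'
cat > q.py <<'E'
from m import *
c=capture("wrist");s=get_state();print(s["ee_pos"],s["ft_force"])
g=cv2.GaussianBlur(cv2.cvtColor(c["img"],cv2.COLOR_RGB2GRAY),(3,3),0)
S=np.array([425.5,264.5])
for r in(40,50,70,76,82,97,105,115,120,125,130,135,138,141,145,150,156,160,208):
    A,v=prof(g,c,S,r);print(r,int(np.median(v)),v.max(),[(a,b,(a+b)/2,round((b-a)*np.pi/180*r,1)) for a,b in segs(A,v,(int(np.median(v))+int(v.max()))//2)])
R=np.arange(70,190,1);u=np.radians(-21.4)
l=np.array([proj(c,np.array((S[0]+r*np.cos(u),S[1]+r*np.sin(u),91))) for r in R]).astype(np.float32)
print(cv2.remap(g,l[:,0].reshape(1,-1),l[:,1].reshape(1,-1),1)[0].tolist())
E
python3 q.py
```

```text
time: 19.9
ee_pos: [456.0, 181.5, 218.3]
tcp_rot: [0.0, 0.703, 0.711, 0.0]
ft_force: [-0.1, 0.1, -0.4]
gripper_width: -0.1
finger_force: 0.0
[456.19199766 181.86836783 218.23716594] [-0.576416    0.07728816 -0.53292811]
40 53 155 [(-39.25, -0.25, -19.75, 27.2)]
50 55 159 [(-34.75, -4.25, -19.5, 26.6)]
70 51 150 [(-28.0, -10.5, -19.25, 21.4)]
76 51 153 [(-27.25, -11.25, -19.25, 21.2)]
82 45 150 [(-26.75, -12.0, -19.375, 21.1)]
97 43 93 [(-29.25, -14.0, -21.625, 25.8)]
105 44 109 [(-30.5, -11.25, -20.875, 35.3)]
115 44 123 [(-32.25, -11.25, -21.75, 42.1)]
120 51 127 [(-31.75, -16.0, -23.875, 33.0), (-15.5, -13.75, -14.625, 3.7)]
125 52 133 [(-31.25, -16.5, -23.875, 32.2)]
130 52 137 [(-30.75, -19.0, -24.875, 26.7), (-18.75, -16.75, -17.75, 4.5)]
135 52 162 [(-29.0, -18.0, -23.5, 25.9)]
138 51 164 [(-27.75, -16.5, -22.125, 27.1)]
141 52 103 [(-75.0, -72.0, -73.5, 7.4), (-32.5, -29.0, -30.75, 8.6), (-25.25, -17.5, -21.375, 19.1)]
145 51 158 [(-30.75, -14.5, -22.625, 41.1)]
150 51 201 [(-26.25, -16.75, -21.5, 24.9)]
156 50 219 [(-25.75, -17.25, -21.5, 23.1)]
160 50 218 [(-25.75, -17.25, -21.5, 23.7)]
208 42 244 [(-28.25, -14.25, -21.25, 50.8)]
[141, 142, 142, 142, 143, 144, 145, 145, 145, 146, 146, 147, 143, 136, 130, 128, 124, 101, 68, 52, 49, 52, 67, 82, 86, 87, 88, 90, 89, 74, 80, 99, 108, 108, 109, 109, 110, 109, 109, 109, 109, 109, 105, 101, 106, 112, 113, 113, 113, 114, 114, 114, 112, 112, 113, 113, 114, 113, 113, 113, 113, 116, 131, 154, 164, 163, 161, 162, 164, 160, 136, 101, 80, 90, 126, 156, 164, 159, 157, 171, 201, 215, 217, 217, 216, 217, 216, 217, 217, 216, 216, 216, 215, 216, 216, 216, 216, 215, 215, 215, 215, 214, 214, 214, 214, 214, 214, 213, 214, 213, 213, 211, 193, 164, 178, 221, 239, 243, 243, 243]
```

```bash
python3 -m jog '[[[5,1.2,0,0,0],[5,1.15,0,0,0],[0,0,4,0,0],[0,0,6,0,0],[0,0,3.5,0,0],[0,0,0,0,0],[-0.4,0,0,0,0],[-0.2,0,0,0,0]]]'
```

```text
time: 20.95
ee_pos: [480.2, 276.2, 86.1]
tcp_rot: [0.001, 0.703, 0.711, 0.002]
ft_force: [0.2, 0.2, 0.3]
gripper_width: -0.5
finger_force: 0.0
```

```bash
python3 -m jog '[[[0,0,0,0,0],[-0.1,0,0,0,0],[-0.1,0,0,0,0],[-0.1,0,0,0,0],[0,0,0,0,0],[0,0,0,0,0],[0,0,0,0,0],[0,0,0,0,0]]]'
python3 -m jog '[[[0.6,0.1,0,0,0],[0,0,-4,0,0],[0,0,-6,0,0],[0,0,-3.5,0,0],[-5,-1,0,0,0],[-5,-1,0,0,0],[0,-0.5,0,0,0],[0,0,0,0,0]]]';python3 q.py |head -7
```

```text
time: 21.95
ee_pos: [478.8, 272.5, 83.4]
tcp_rot: [0.0, 0.703, 0.711, 0.0]
ft_force: [1.6, 1.9, 1.6]
gripper_width: 0.6
finger_force: 1.4
time: 22.95
ee_pos: [455.0, 178.3, 217.7]
tcp_rot: [-0.0, 0.703, 0.711, -0.001]
ft_force: [0.1, -0.2, 0.6]
gripper_width: 0.0
finger_force: 0.0
[455.30581702 178.76777947 217.72720433] [ 0.00371553  0.35510383 -0.45219075]
40 53 154 [(-42.25, -3.0, -22.625, 27.4)]
50 54 158 [(-37.5, -7.0, -22.25, 26.6)]
70 51 149 [(-30.75, -13.25, -22.0, 21.4)]
76 48 152 [(-30.25, -14.0, -22.125, 21.6)]
82 44 150 [(-29.75, -14.75, -22.25, 21.5)]
97 44 94 [(-29.25, -14.0, -21.625, 25.8)]
```

```bash
python3 - <<'E'
from h import *
c=capture("scene")
for p,z in [((218,209),0),((256,204),0),((256,204),20)]:print(p,ray(c,*p,z))
# triangulate top right corner: ray at several z, and wrist w1-like camera ray
for z in(100,150,200,250):print(z,"scene top corners",ray(c,245,134,z),ray(c,201,141,z))
w=np.load("w7.npy",allow_pickle=True).item()
d=cv2.cvtColor(w["img"],cv2.COLOR_RGB2GRAY)
for X in [(650,160,0),(650,160,100),(650,160,200)]:print(X,proj(w,np.array(X)))
s=capture("side")
for z in(50,100,150,200,250):print(z,"side",ray(s,405,115,z),ray(s,390,163,z))
s=get_state()["joints"];print(s)
E
```

```text
(218, 209) [825.4 213.9   0. ]
(256, 204) [748.  114.9   0. ]
(256, 204) [723.9 137.9  20. ]
100 scene top corners [1023.7 -120.4  100. ] [1108.3   26.1  100. ]
150 scene top corners [938.1 -40.4 150. ] [1017.2   96.7  150. ]
200 scene top corners [852.5  39.7 200. ] [926.2 167.3 200. ]
250 scene top corners [766.9 119.8 250. ] [835.1 237.9 250. ]
(650, 160, 0) [503.9 204.7]
(650, 160, 100) [567.  238.8]
(650, 160, 200) [696.6 308.9]
50 side [988.4 560.1  50. ] [810.1 253.8  50. ]
100 side [948.6 474.3 100. ] [780.4 185.3 100. ]
150 side [908.8 388.5 150. ] [750.8 116.9 150. ]
200 side [869.  302.7 200. ] [721.1  48.4 200. ]
250 side [829.2 216.9 250. ] [691.4 -20.  250. ]
[ 2.58770523e-01 -4.44335055e-02  1.53148576e+00  1.65723361e-05
  1.65552624e+00  2.46730495e-01]
```

```bash
python3 -m jog '[[[0,0,0,-8.5,4],[0,0,0,-8.5,4],[0,0,0,-8.5,4],[0,0,0,-8.5,4],[0,0,0,-8.5,4],[0,0,0,-8.5,4],[0,0,0,-8.5,4],[0,0,0,-8.5,4]]]'
cat > t.py <<'E'
from h import *
import sys
def tool():
    s=get_state();q=s["tcp_rot"];p=2*np.arctan2(q[2],q[1]);return s,p,np.array([[np.cos(p),np.sin(p)],[np.sin(p),-np.cos(p)]])
T=np.array([float(a) for a in sys.argv[1:3]]);s,p,M=tool();print(np.degrees(p),s["ee_pos"],s["gripper_width"],s["ft_force"],"d tool cm",(M@(T-s["ee_pos"][:2])/10).round(2))
E
python3 t.py 573.8 206
```

```text
time: 24.1
ee_pos: [455.6, 179.2, 217.9]
tcp_rot: [-0.0, 0.182, 0.983, -0.0]
ft_force: [-0.9, -0.2, 1.0]
gripper_width: 40.0
finger_force: 0.0
158.9830075075134 [455.64933882 179.20785007 217.910166  ] 40.00800746058312 [-0.93342827 -0.21875229  0.96270373] d tool cm [-10.07   6.74]
```

```bash
python3 -m jog '[[[-4,2.7,0,0,4],[-4,2.7,0,0,4],[-2.05,1.35,0,0,4],[0,0,3,0,4],[0,0,5,0,4],[0,0,0.8,0,4],[0,0,0,0,4],[0,0,0,0,4]]]'
python3 t.py 573.8 206
python3 - <<'E'
from m import *
c=capture("wrist");g=cv2.GaussianBlur(cv2.cvtColor(c["img"],cv2.COLOR_RGB2GRAY),(3,3),0);cv2.imwrite("pics/w9.png",c["img"][:,:,::-1])
print("cam",(-np.array(c["R"]).T@c["t"]).round())
S=np.array([425.5,264.5]);u=np.radians(-21.5)
for z in(103,116):
    R=np.arange(80,180,1)
    l=np.array([proj(c,np.array((S[0]+r*np.cos(u),S[1]+r*np.sin(u),z))) for r in R]).astype(np.float32)
    v=cv2.remap(g,l[:,0].reshape(1,-1),l[:,1].reshape(1,-1),1)[0];print(z,l[0],l[-1],v.tolist())
for r,z in((120,110),(158,103)):
    A,v=prof(g,c,S,r,z,-35,-8,.25);print(r,v[::3].tolist())
E
```

```text
time: 25.1
ee_pos: [575.3, 205.1, 133.2]
tcp_rot: [0.002, 0.185, 0.983, 0.001]
ft_force: [-0.3, 0.5, 0.1]
gripper_width: 40.2
finger_force: 0.0
158.63180809761514 [575.25722934 205.09167345 133.15633719] 40.23484714307936 [-0.30818482  0.53423018  0.11946632] d tool cm [0.17 0.03]
cam [510. 229. 275.]
103 [325.6  76.9] [324.2 267.9] [243, 241, 237, 235, 235, 229, 161, 78, 70, 70, 70, 69, 68, 68, 84, 140, 171, 223, 228, 225, 229, 229, 228, 219, 175, 143, 136, 135, 133, 134, 135, 135, 135, 135, 134, 134, 134, 134, 134, 133, 134, 133, 133, 134, 134, 133, 134, 133, 133, 133, 133, 133, 132, 133, 132, 122, 112, 121, 135, 136, 134, 132, 135, 162, 181, 199, 211, 215, 217, 217, 217, 217, 218, 217, 218, 218, 218, 217, 218, 218, 218, 219, 219, 219, 219, 219, 219, 219, 219, 219, 220, 220, 220, 220, 221, 219, 207, 211, 235, 245]
116 [326.   74.7] [324.5 279.5] [243, 243, 240, 236, 235, 233, 207, 105, 70, 70, 70, 69, 68, 68, 89, 145, 188, 228, 224, 227, 228, 228, 223, 192, 152, 138, 135, 133, 135, 135, 135, 135, 134, 134, 134, 134, 134, 133, 133, 133, 133, 134, 134, 133, 133, 133, 133, 133, 133, 132, 133, 131, 118, 114, 128, 137, 135, 132, 132, 157, 179, 195, 208, 214, 217, 217, 217, 217, 217, 217, 217, 218, 217, 218, 218, 219, 219, 219, 219, 219, 219, 219, 220, 220, 220, 220, 221, 221, 221, 218, 206, 222, 243, 245, 246, 247, 247, 247, 247, 247]
120 [89, 91, 85, 80, 79, 83, 125, 118, 121, 119, 123, 119, 126, 128, 126, 129, 133, 133, 133, 132, 130, 121, 129, 127, 124, 134, 167, 181, 151, 169, 84, 64, 64, 63, 63, 77]
158 [93, 97, 98, 96, 93, 93, 93, 88, 91, 165, 170, 171, 166, 181, 200, 211, 213, 220, 218, 217, 215, 206, 195, 177, 134, 117, 113, 95, 77, 73, 71, 68, 70, 70, 68, 66]
```

```bash
python3 -m jog '[[[0.1,0,0,0,4],[0,0,2,0,4],[0,0,2,0,4],[0,0,2,0,4],[0,0,0.3,0,4],[0,0,0,0,4],[0,0,0,0,4],[0,0,0,0,4]]]'; python3 t.py 573.8 206
```

```text
time: 26.15
ee_pos: [573.5, 205.0, 68.4]
tcp_rot: [0.001, 0.186, 0.983, 0.0]
ft_force: [0.2, -0.2, -0.1]
gripper_width: 40.2
finger_force: 0.0
158.61115725424372 [573.48065363 204.96294246  68.42581881] 40.179090949835924 [ 0.18531832 -0.16284083 -0.07288012] d tool cm [0.01 0.11]
```

```bash
python3 -m jog '[[[0.6,0,0,0,4],[0.4,0,0,0,4],[0.4,0,0,0,4],[0.4,0,0,0,4],[0.4,0,0,0,4],[0.4,0,0,0,4],[0,0,0,0,4],[0,0,0,0,4]]]'; python3 t.py 536.2 221.5
```

```text
time: 27.15
ee_pos: [548.1, 214.3, 66.8]
tcp_rot: [-0.001, 0.186, 0.983, -0.0]
ft_force: [-0.0, -0.3, -0.6]
gripper_width: 39.7
finger_force: 0.0
158.61665247591083 [548.11957654 214.30561022  66.81311602] 39.71689635397662 [-0.04515672 -0.27128617 -0.57146458] d tool cm [1.37 0.24]
```

```bash
python3 -m jog '[[[0.3,0.1,0,0,4],[0.3,0.1,0,0,4],[0.3,0,0,0,4],[0.2,0,0,0,4],[0.1,0,0,0,4],[0,0,0,0,4],[0,0,0,0,4],[0,0,0,0,4]]]'; python3 t.py 536.2 221.5
cat > v.py <<'E'
from m import *
c=capture("wrist");g=cv2.GaussianBlur(cv2.cvtColor(c["img"],cv2.COLOR_RGB2GRAY),(3,3),0);cv2.imwrite("pics/w10.png",c["img"][:,:,::-1])
print("cam",(-np.array(c["R"]).T@c["t"]).round())
S=np.array([425.5,264.5]);u=np.radians(-21.5)
for z in(103,116):
    R=np.arange(50,150,1)
    l=np.array([proj(c,np.array((S[0]+r*np.cos(u),S[1]+r*np.sin(u),z))) for r in R]).astype(np.float32)
    v=cv2.remap(g,l[:,0].reshape(1,-1),l[:,1].reshape(1,-1),1)[0];print(z,l[0],l[-1],v.tolist())
E
python3 v.py
```

```text
time: 28.15
ee_pos: [538.3, 220.5, 67.3]
tcp_rot: [0.0, 0.186, 0.983, 0.0]
ft_force: [1.0, -1.0, -0.2]
gripper_width: 39.7
finger_force: 0.6
158.60357636344034 [538.3491767  220.4977743   67.31518585] 39.7365821709772 [ 0.99430106 -1.00364054 -0.22799568] d tool cm [0.24 0.01]
cam [474. 244. 209.]
103 [325.3  95.4] [323.4 373.2] [247, 247, 247, 247, 247, 247, 247, 247, 247, 243, 247, 247, 247, 247, 247, 227, 206, 239, 240, 239, 239, 239, 239, 238, 237, 237, 236, 236, 222, 228, 230, 230, 229, 229, 229, 229, 228, 228, 222, 199, 162, 147, 146, 146, 145, 144, 145, 144, 144, 144, 144, 144, 144, 143, 144, 139, 120, 119, 120, 126, 144, 146, 144, 142, 140, 153, 188, 191, 191, 191, 190, 191, 191, 190, 191, 190, 202, 228, 229, 229, 229, 228, 228, 228, 228, 228, 228, 227, 227, 227, 227, 226, 184, 85, 69, 67, 67, 69, 68, 67]
116 [325.8  94. ] [323.7 402.2] [247, 247, 247, 247, 247, 247, 247, 247, 245, 247, 247, 247, 247, 247, 186, 235, 238, 239, 239, 239, 239, 237, 237, 236, 236, 219, 230, 230, 230, 229, 229, 229, 228, 228, 224, 196, 155, 146, 146, 145, 145, 145, 144, 144, 144, 144, 144, 144, 144, 130, 118, 120, 125, 143, 146, 144, 141, 142, 181, 191, 191, 191, 191, 191, 190, 191, 190, 201, 229, 229, 229, 229, 228, 228, 228, 228, 228, 227, 227, 227, 226, 192, 82, 69, 67, 67, 68, 68, 66, 66, 66, 64, 64, 63, 62, 62, 61, 61, 11, 0]
```

```bash
python3 -m jog '[[[0.1,0,0,0,4],[0.1,0,0,0,4],[0.1,0,0,0,4],[0,0,0,0,4],[0,0,0,0,4],[0,0,0,0,4],[0,0,0,0,4],[0,0,0,0,4]]]'; python3 t.py 536.2 221.5; python3 v.py | tail -1 | cut -c1-600
```

```text
time: 29.2
ee_pos: [538.3, 220.5, 67.8]
tcp_rot: [0.003, 0.186, 0.983, -0.0]
ft_force: [8.9, -2.9, -3.1]
gripper_width: 40.0
finger_force: 4.6
158.54983548985135 [538.30570269 220.45136904  67.76877093] 39.99477884757785 [ 8.91956281 -2.85596934 -3.05683887] d tool cm [0.23 0.02]
116 [325.8  95.4] [323.9 401.4] [247, 247, 247, 247, 247, 247, 247, 247, 244, 247, 247, 247, 247, 245, 210, 235, 237, 237, 237, 236, 236, 235, 235, 234, 212, 190, 228, 227, 227, 226, 226, 226, 226, 225, 222, 195, 144, 142, 142, 142, 141, 141, 141, 141, 141, 140, 140, 140, 140, 122, 116, 118, 123, 142, 142, 140, 138, 141, 180, 186, 187, 187, 187, 187, 186, 198, 225, 226, 226, 226, 226, 226, 225, 225, 225, 225, 225, 225, 224, 223, 223, 197, 87, 67, 66, 67, 66, 66, 65, 65, 63, 63, 63, 62, 61, 61, 60, 60, 53, 0]
```

```bash
python3 -m jog '[[[-0.4,0,0,0,4],[-0.5,0,0,0,4],[0,0,0,0,4.5],[0,0,-3,0,4.5],[0,0,-5,0,4.5],[0,0,-5,0,4.5],[0,0,-2,0,4.5],[0,0,0,0,4.5]]]'; python3 t.py 536.2 221.5; python3 v.py;python3 q.py|head -6
python3 - <<'E'
from h import *
c=capture("side");hsv=cv2.cvtColor(c["img"],cv2.COLOR_RGB2HSV)
m=((hsv[...,0]<15)&(hsv[...,1]>120)&(hsv[...,2]>30)&(hsv[...,2]<170)).astype(np.uint8)
print(proj(c,np.array((340,369,45))),[cv2.boundingRect(k) for k in cv2.findContours(m,0,2)[0] if cv2.contourArea(k)>60])
E
```

```text
time: 30.25
ee_pos: [544.5, 218.9, 219.9]
tcp_rot: [0.002, 0.185, 0.983, 0.001]
ft_force: [0.0, 0.5, -0.1]
gripper_width: 44.9
finger_force: 0.0
158.6308570828542 [544.5135573  218.9031568  219.86488337] 44.92033219836168 [ 8.86046049e-06  5.09356484e-01 -1.34234769e-01] d tool cm [ 0.87 -0.06]
cam [480. 242. 362.]
103 [321.6  91.5] [321. 222.] [182, 185, 184, 182, 178, 171, 160, 139, 119, 110, 110, 110, 109, 108, 103, 91, 84, 85, 85, 85, 85, 84, 84, 84, 84, 84, 84, 83, 83, 84, 84, 84, 85, 84, 84, 84, 84, 84, 84, 84, 90, 99, 106, 107, 107, 107, 108, 107, 107, 107, 108, 109, 109, 103, 89, 84, 95, 111, 127, 140, 154, 179, 202, 209, 210, 210, 210, 210, 210, 208, 199, 178, 157, 142, 138, 138, 138, 138, 138, 139, 139, 139, 138, 138, 138, 138, 138, 139, 139, 139, 139, 139, 139, 139, 139, 139, 146, 165, 193, 208]
116 [321.6  90.8] [321.  227.7] [180, 184, 185, 183, 179, 174, 164, 143, 120, 110, 110, 110, 109, 107, 100, 89, 84, 85, 85, 85, 85, 84, 84, 84, 84, 84, 83, 83, 84, 85, 84, 85, 84, 84, 84, 84, 84, 84, 86, 96, 104, 107, 107, 107, 108, 107, 107, 107, 108, 109, 108, 100, 86, 87, 101, 118, 134, 146, 168, 197, 209, 210, 210, 210, 210, 210, 208, 198, 176, 153, 141, 138, 138, 138, 138, 138, 139, 139, 138, 138, 138, 138, 138, 138, 139, 139, 139, 139, 139, 139, 139, 140, 150, 179, 202, 209, 209, 209, 209, 208]
[543.10648793 218.36900394 216.00317955] [-1.29949825  0.09952617 -0.00295859]
40 64 128 [(-58.0, -49.5, -53.75, 5.9), (-41.5, -3.0, -22.25, 26.9)]
50 46 187 [(-27.5, -7.75, -17.625, 17.2)]
70 47 105 [(-29.5, -6.25, -17.875, 28.4)]
76 47 84 [(-35.5, -6.75, -21.125, 38.1)]
82 47 108 [(-36.5, -33.75, -35.125, 3.9), (-27.5, -25.75, -26.625, 2.5), (-25.25, -17.75, -21.5, 10.7)]
[249.5 166.3] [(240, 156, 17, 26)]
```

```bash
python3 -c "from rig import *;print(hand_in())"
```

```text
the job is handed in; nothing more can be done
None
```

I handed the job in at about 30 s. The amber bottle stands clear and upright, the elbow is screwed down to face the inlet (about 1 mm off sideways by camera), and the sleeve is pushed forward until it stopped against the bead. I did not measure the outlet's height directly; the verdict was not returned.

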